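# Hold the sub-platter over its bearing

### The arm

A 6-joint arm with a two-finger parallel gripper is mounted at the origin on the work surface. World frame = base frame: x ahead of the robot, y to its left, z up, the work surface at z = 0. Lengths are in m, angles in rad, forces in N, time in s.
With the tool pointing down it reaches from about 0.375 to 0.9 m from the base axis. Payload 3.1 kg.
Tool frame: the origin (TCP) lies midway between the tips of the shut fingers; the grasp point (between the pads) lies robot.grip_point_offset behind it (robot.grip_point_offset is the distance from the TCP to the grasp point, in m); z points along the fingers, y is the direction in which the jaws open and shut (so a half turn about z gives the same grasp; the last joint's range is limited). The gripper opens to 87 mm and grips with 3 to 60 N. Pads are 19 mm wide; open, the fingers measure 117 mm over their backs; the gripper's body (75 mm by 190 mm) begins 51 mm behind the grasp point.
Start: joints at [-1.421, 0.527, 1.433, -0, 1.181, -0.178], TCP at [0.201, -0.592, 0.223] pointing down, gripper open.
Joint ranges: [-3.08, 3.08], [-0.75, 2.2], [0.22, 2.44], [-1.43, 4.57], [0, 2.65], [-2.85, 2.85]. Speed limits (rad/s): [2.79, 2.79, 3.14, 3.14, 3.14, 3.14].

### API

Orientations are given as a unit quaternion [x, y, z, w].
In Python, from rig import robot, cams, hand_in gives the robot as it stands. The module is installed in compiled form; this text tells all that it offers.
- The arm moves only by the tool send_rows, never from a script. Its argument "steps" is one flat list of numbers, 5 for each row, row after row: the finger opening in m, from 0 to 0.087, then the shift along the tool's x, y, z in m, then the turn about the tool's z in rad. A call has 1 to 8 rows; each row is the pose to reach, as a shift and turn from the pose measured when the call began, along the tool's axes at that moment; what a row does not reach only later rows make up. A row lasts 1/8 s, in which the tool goes at most 62.5 mm and 10.7 degrees, less where a joint would pass 70% of its speed; a pose out of reach is approached as far as the arm can. A call with a gripper value outside its range is refused whole. The fingers move at their own pace and stop on an object; "force" is the grip in N (left out, the last holds). Time passes only in rows, so rows that repeat a pose let the fingers close. It gives the time, the measured TCP pose, the force and the opening at its end, in the units of the state.
- robot.get_obs(): the state, without advancing time (a new reading comes with each control period).
- cams.camera(name): name is "side" or "top" or "wrist"; returns a dict with "color" (420x560x3 uint8, red, green, blue), "range_z" (420x560 float32, m along the optical axis (not along the pixel's ray), 0 where there is no reading), "intrinsics" (3x3 intrinsics, pixels), "extrinsics" (4x4, takes a point from camera to world coordinates). Camera axes: x right, y down, z forward; pixel columns grow to the right and rows downward; lengths in m; the calibration is good to about 2 mm. A picture is of the moment at which its call begins.
- hand_in(): hands the job in, once; it reports no verdict.
The state is a dict: "time": time; "q": joint angles; "joint_velocities": joint speeds; "joint_torque": joint torques, N m; "position": TCP position; "tool_rot": TCP orientation; "ft_force": force on the tool from outside, world axes, zero at the start; "moment": the same for the moment, N m; "grip_width": finger opening in m.
Only numpy, scipy, OpenCV 4.12 (cv2) and the standard library are available. Lean on these libraries where they do the work, as an engineer would, in place of code of your own. Each camera call takes 0.05 s, during which the arm holds its last target.

### The job

I am putting this record player back together: lift the aluminium sub-platter off the roll of tape, carry it clear of the parked tonearm, and hold it upright above the brass bearing on the deck, its shaft in line with the bore and the tip about a centimetre above the mouth, so that I can drop the thrust ball in underneath. Finish while still holding it there, steady in the gripper: do not lower it in, rest it on anything or let it go. On the way it must not touch the deck or the tonearm, the tonearm stays in its rest, and the tape rolls, oil tin, mug and screwdriver stay standing or lying where they are.

Things in the scene. Friction and masses are not known exactly. Their poses are not given: they have to be found in the camera images.
- subplatter_hub (a point): Half-way up the hub of the loose aluminium sub-platter (0.35 kg, round about its upright axis z). Hub: 34 mm wide, 22 mm high, the place to grip. On it a spindle 7 mm wide, 16 mm long. Below it a disc 110 mm wide, 12 mm thick, its top 11 mm below this point, then a shaft 10 mm wide, 44 mm long, its tip 67 mm below this point. The disc lies on the thick roll of tape, shaft in the roll's hole.
- subplatter_tip (a point): The lower end of the sub-platter's shaft, on its axis, 67 mm below the hub's centre and at the start 6 mm above the bench; its z axis is the sub-platter's axis, pointing up to the hub.
- bearing_mouth (a point): Centre of the mouth of the brass bearing on the deck, on its upright axis (z up): a round housing 26 mm in diameter standing 14 mm above the deck plate, with a bore 11 mm wide and 46 mm deep.
- deck: The fixed record-player deck; origin on the bench under its middle. Board 320 (x) x 380 (y) x 9 mm, white block, dark metal plate 300 x 360 mm with its top 87 mm above the bench. Bearing at x 0, y +40 mm; motor pulley at x -73, y +85 mm, 30 mm high above the plate; tonearm along the -y side. Nothing on it stands higher than 66 mm above the plate.
- tonearm (a joint): Turn of the loose tonearm about its upright pivot, rad: 0 parked in its rest (as at the start), growing as it swings in towards the bearing. It turns at a touch.
- tonearm_head (a point): Middle of the headshell at the front end of the tonearm (46 x 18 mm). From here the arm tube, 9 mm thick and 46 mm above the deck plate, runs straight back 184 mm to the pivot and on to a counterweight 29 mm in diameter, ending 46 mm behind the pivot.
- tonearm_pivot (a point): Pivot of the tonearm, 46 mm above the deck plate; the pivot's yoke, the highest thing on the deck, reaches 20 mm above this point.
- tape_roll: The loose thick roll of masking tape under the sub-platter, lying flat: 105 mm in diameter, hole 76 mm, 50 mm high; origin at the centre of its underside.
- spare_roll: A loose thin roll of tape lying flat and empty, 90 mm in diameter, 25 mm high; a bystander; origin at the centre of its underside.
- oil_tin: A loose oil tin, 40 x 62 mm and 112 mm high with its cap; a bystander; origin at the centre of its underside.
- mug: A loose mug, 82 mm wide and 92 mm high, handle on its own +y side; a bystander; origin at the centre of its underside.
- screwdriver: A loose screwdriver lying on the bench; a bystander.

How it is judged:
On the way:
1. the sub-platter is lifted clear of the roll of tape (height (world z) of subplatter_tip above 0.055 m and contact force between the fingers and subplatter above 1 N), for 0.2 s.
At the end, for the whole second after the job is handed in: Still gripped and steady (under 20 mm/s), the sub-platter touches neither deck nor tape roll; its shaft tip is within 5 mm sideways of the bearing axis and 4 to 18 mm above the mouth, its axis within 4 degrees of upright; the tonearm is within 0.06 rad of its rest (horizontal distance between subplatter_tip and bearing_mouth below 0.005 m and z of subplatter_tip in the frame of bearing_mouth between 0.004 and 0.018 m and angle between subplatter_tip's own z axis and vertical below 0.07 rad and linear speed of subplatter below 0.02 m/s and contact force between the fingers and subplatter above 1 N and contact force between subplatter and deck below 0.1 N and contact force between subplatter and tape_roll below 0.1 N and value of joint tonearm between -0.06 and 0.06 rad); the arm keeps its last pose, push and grip.
It fails at once if the sub-platter touches the deck or the tonearm (contact force between subplatter and deck above 0.5 N).
It fails at once if the tonearm is knocked out of its rest (over 0.06 rad) (value of joint tonearm above 0.06 rad or value of joint tonearm below -0.06 rad).
It fails at once if a tape roll, the oil tin, the mug or the screwdriver is moved over 30 mm, or the tin or mug tipped over (distance of any of tape_roll, spare_roll, oil_tin, mug, screwdriver from where it was at the start of the episode above 0.03 m or angle between any of oil_tin, mug's own z axis and vertical above 0.5 rad).
It also fails if it takes over 45 s, if anything falls off the work surface, if the arm or the gripper's body presses on something with over 40 N, if the wrist force passes 120 N, or if a joint passes its speed limit or range.

## Working session

There is one attempt and no reset: what is moved stays moved. The work goes in short steps, Python scripts to look and compute and a tool call to move; the robot and the scene stay as the last step left them, time stands still between calls to the robot, and variables do not carry over. Pictures are saved under pics/ and viewed, and the job is handed in when it is done.

Besides the shell and the picture viewer there is one more tool, called after "Emit:" by a JSON object that holds its "fn" and its "kwargs", one argument or row to a line. send_rows: Moves the arm, as the interface text tells. Its arguments: {"type":"object","properties":{"steps":{"type":"array","items":{"type":"number"}},"force":{"type":"number"}},"required":["steps"]}

```bash
mkdir -p pics; ls; cat > h.py <<'E'
import numpy as np,cv2
from rig import robot,cams
def snap(n,tag):
    c=cams.camera(n); cv2.imwrite(f'pics/{tag}.png',cv2.cvtColor(c['color'],cv2.COLOR_RGB2BGR))
    np.savez(f'{tag}.npz',**c); return c
def ray(c,u,v):
    K=c['intrinsics'];T=c['extrinsics'];d=T[:3,:3]@np.linalg.solve(K,[u,v,1.]);return T[:3,3],d
def onplane(c,u,v,z):
    o,d=ray(c,u,v);return o+d*(z-o[2])/d[2]
def depthpt(c,u,v):
    o,d=ray(c,u,v);return o+d*c['range_z'][int(round(v)),int(round(u))]
def cloud(c):
    K=c['intrinsics'];T=c['extrinsics'];z=c['range_z'];v,u=np.mgrid[:z.shape[0],:z.shape[1]]
    P=np.stack([(u-K[0,2])/K[0,0]*z,(v-K[1,2])/K[1,1]*z,z],-1);return P@T[:3,:3].T+T[:3,3]
E
python3 - <<'E'
from h import *
for n in('side','top','wrist'):
    c=snap(n,n+'0');print(n,c['extrinsics'].round(3).tolist(),c['intrinsics'].round(1).tolist(),(c['range_z']>0).mean())
o=robot.get_obs();print(o);print(robot.grip_point_offset)
E
```

```text
pics
side [[-0.901, -0.231, 0.366, 0.235], [-0.433, 0.465, -0.772, 0.671], [0.008, -0.855, -0.519, 0.616], [0.0, 0.0, 0.0, 1.0]] [[443.0, 0.0, 277.3], [0.0, 443.0, 208.4], [0.0, 0.0, 1.0]] 0.9960501700680272
top [[0.017, -0.997, 0.08, 0.492], [-1.0, -0.016, 0.006, -0.119], [-0.005, -0.08, -0.997, 1.193], [0.0, 0.0, 0.0, 1.0]] [[460.5, 0.0, 278.5], [0.0, 460.5, 208.5], [0.0, 0.0, 1.0]] 0.9959948979591837
wrist [[0.322, -0.904, -0.28, 0.277], [-0.947, -0.309, -0.093, -0.565], [-0.003, 0.295, -0.956, 0.384], [0.0, 0.0, 0.0, 1.0]] [[307.2, 0.0, 275.7], [0.0, 307.2, 209.4], [0.0, 0.0, 1.0]] 0.9959821428571428
{'time': 0.15, 'q': array([-1.42149254e+00,  5.28247172e-01,  1.43359864e+00, -1.07987051e-06,
        1.18136296e+00, -1.78514015e-01]), 'joint_velocities': array([ 0.0006889 , -0.00326826, -0.00360009,  0.00080857, -0.00098821,
        0.00087457]), 'joint_torque': array([ 2.44265439e-04, -4.40430129e+01, -1.76842457e+01,  6.34102640e-02,
        5.52599668e-02, -8.86295402e-05]), 'position': array([ 0.20117305, -0.59116271,  0.22180274]), 'tool_rot': array([ 9.86596628e-01,  1.63176103e-01,  1.13020899e-05, -8.07980428e-04]), 'ft_force': array([ 0.48773011, -0.33816867, -1.14249197]), 'moment': array([ 0.01857505, -0.00025504,  0.01495196]), 'grip_width': 0.08678869897058286}
0.0187
```

View pics/top0.png

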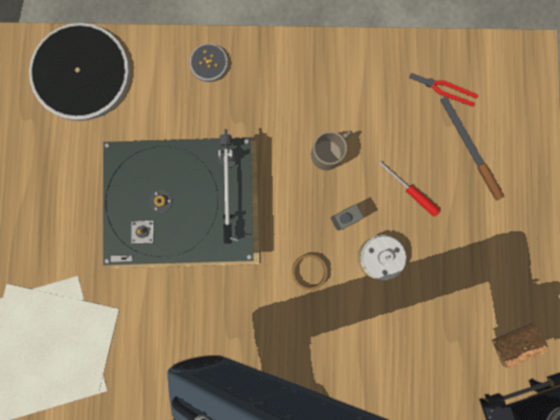

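View pics/side0.png

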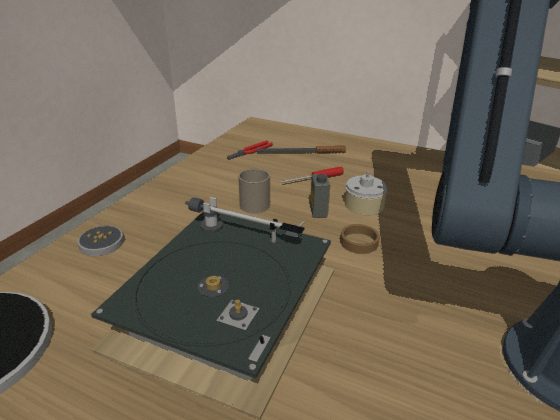

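View pics/wrist0.png

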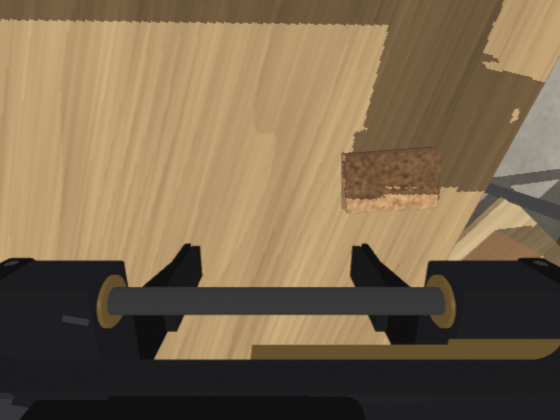

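The top view shows the sub-platter at about (384,257), the bearing at (160,201), and the tonearm tube along column ~228, from the head at (228,235) to the pivot at (226,150). In the side view the sub-platter is at (367,185) and the bearing at (213,285). Next I'll measure both in each view.

```bash
cat >> h.py <<'E'
def load(t): return dict(np.load(t+'.npz'))
E
python3 - <<'E'
from h import *
t=load('top0');s=load('side0')
for c,n in((t,'top'),(s,'side')):
    P=cloud(c)
    if n=='top':
        a=P[200:310,330:440].reshape(-1,3)
    else: a=P[150:240,330:405].reshape(-1,3)
    for lo,hi in((.055,.067),(.067,.079),(.079,.088),(.088,.11)):
        m=(a[:,2]>lo)&(a[:,2]<hi);b=a[m]
        if len(b)>3:
            (cx,cy),r=cv2.minEnclosingCircle(b[:,:2].astype(np.float32));print(n,lo,len(b),b.mean(0).round(4),np.median(b[:,2]).round(4),'circ',round(cx,4),round(cy,4),round(r,4))
    B=P[170:235,125:195].reshape(-1,3) if n=='top' else P[265:305,190:236].reshape(-1,3)
    m=(B[:,2]>.094)&(B[:,2]<.106);b=B[m];(cx,cy),r=cv2.minEnclosingCircle(b[:,:2].astype(np.float32));print(n,'bearing',len(b),b.mean(0).round(4),b[:,2].max().round(4),cx,cy,r)
    g=cv2.resize(cv2.cvtColor(c['color'][225:295,350:420] if n=='top' else c['color'][165:225,335:400],cv2.COLOR_RGB2BGR),None,fx=6,fy=6,interpolation=0)
    g2=cv2.resize(cv2.cvtColor(c['color'][175:250,120:195] if n=='top' else c['color'][260:325,185:265],cv2.COLOR_RGB2BGR),(400,400),interpolation=0)
    g=cv2.resize(g,(400,400));cv2.imwrite(f'pics/z{n}.png',np.hstack([g,g2]))
E
```

```text
top 0.055 1286 [ 0.4682 -0.3693  0.062 ] 0.0621 circ 0.4968 -0.3294 0.1052
top 0.067 41 [ 0.4906 -0.3338  0.072 ] 0.072 circ 0.5209 -0.3295 0.0957
top 0.079 154 [ 0.4728 -0.3634  0.084 ] 0.084 circ 0.5109 -0.3164 0.0871
top 0.088 376 [ 0.5619 -0.2836  0.098 ] 0.0978 circ 0.5119 -0.3112 0.086
top bearing 146 [0.5648 0.19   0.0988] 0.1059 0.5816694498062134 0.20930267870426178 0.06971270591020584
side 0.055 539 [ 0.4642 -0.3555  0.0619] 0.0623 circ 0.4661 -0.3678 0.0561
side 0.067 52 [ 0.4636 -0.3575  0.0731] 0.0735 circ 0.465 -0.3653 0.0169
side 0.079 76 [ 0.4663 -0.3648  0.0837] 0.084 circ 0.4661 -0.3682 0.0174
side 0.088 13 [ 0.4666 -0.3683  0.0956] 0.0958 circ 0.4674 -0.3693 0.0059
side bearing 144 [0.5925 0.1771 0.0997] 0.1037 0.5943078398704529 0.17600426077842712 0.013817418366670609
```

View pics/ztop.png

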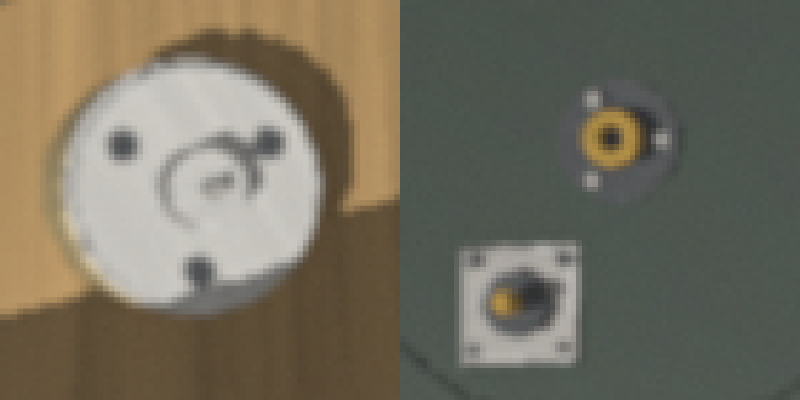

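View pics/zside.png

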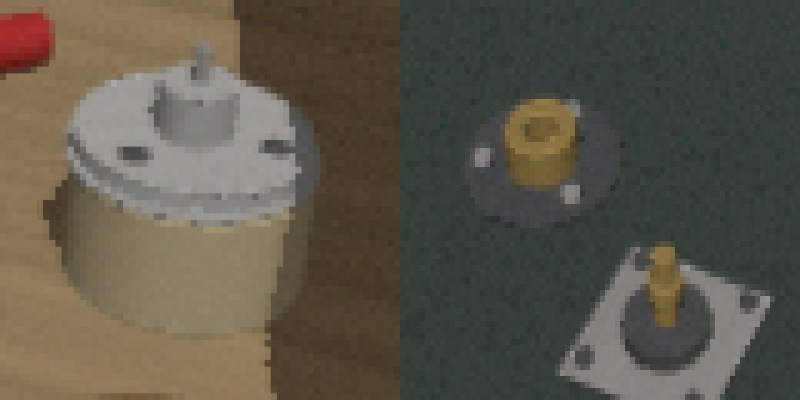

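```bash
python3 - <<'E'
from h import *
t=load('top0');s=load('side0')
P=cloud(t);a=P[225:290,355:415].reshape(-1,3)
for lo,hi in((.055,.067),(.079,.088),(.088,.11)):
    b=a[(a[:,2]>lo)&(a[:,2]<hi)];b=b[np.hypot(*(b[:,:2]-[.466,-.367]).T)<.07]
    (cx,cy),r=cv2.minEnclosingCircle(b[:,:2].astype(np.float32));print(lo,len(b),b.mean(0).round(4),cx,cy,r)
def tri(p,q):
    o1,d1=ray(t,*p);o2,d2=ray(s,*q);l=np.linalg.lstsq(np.c_[d1,-d2],o2-o1,rcond=None)[0];return (o1+d1*l[0]).round(4),(o2+d2*l[1]).round(4)
h=cv2.cvtColor(t['color'],cv2.COLOR_RGB2HSV);m=cv2.inRange(h,(12,120,90),(30,255,255));print(h[200,163],h[200,156])
m[:,:150]=0;m[:,175:]=0;m[:185]=0;m[215:]=0
c,_=cv2.findContours(m,cv2.RETR_EXTERNAL,cv2.CHAIN_APPROX_NONE);c=max(c,key=cv2.contourArea);e=cv2.minEnclosingCircle(c);print(e)
print('top plane',onplane(t,*e[0],.101),'side plane',onplane(s,213.2,281,.101),tri(e[0],(213.2,281)))
# deck plate height, tonearm
print('plate',np.median(P[160:240,180:215,2]),'tin etc')
arm=P[130:250,215:245].reshape(-1,3);b=arm[(arm[:,2]>.12)&(arm[:,2]<.17)];print('arm x',b[:,0].min(),b[:,0].max(),'y',b[:,1].min(),b[:,1].max(),b[:,2].max())
for i in range(130,250,8): print(i,[tuple(P[i,j].round(3)) for j in range(218,240) if P[i,j,2]>.115][:3])
for n,r in(('mug',P[125:175,305:360]),('tin',P[195:235,328:380]),('roll',P[250:290,290:332])):
    q=r.reshape(-1,3);q=q[q[:,2]>.015];print(n,q.min(0).round(3),q.max(0).round(3))
E
```

```text
0.055 1276 [ 0.4675 -0.3702  0.062 ] 0.46781834959983826 -0.37079575657844543 0.05473439395427704
0.079 144 [ 0.4676 -0.3709  0.084 ] 0.4673512876033783 -0.3714570105075836 0.017131635919213295
0.088 12 [ 0.4682 -0.3728  0.0954] 0.4681627154350281 -0.378381609916687 0.011212536133825779
[ 20 151 171] [ 20 151 152]
((159.3000030517578, 200.5), 5.323630332946777)
top plane [0.59409321 0.17233996 0.101     ] side plane [0.59225107 0.17673474 0.101     ] (array([0.5944, 0.1733, 0.0975]), array([0.5947, 0.1734, 0.0975]))
plate 0.08768971449724083 tin etc
arm x 0.49547969798838354 0.7593770907149823 y -0.01868541752763353 0.026543531710333385 0.15460801844854233
130 [(np.float64(0.759), np.float64(0.018), np.float64(0.133)), (np.float64(0.758), np.float64(0.015), np.float64(0.137)), (np.float64(0.759), np.float64(0.013), np.float64(0.135))]
138 [(np.float64(0.738), np.float64(0.026), np.float64(0.144)), (np.float64(0.737), np.float64(0.023), np.float64(0.147)), (np.float64(0.737), np.float64(0.02), np.float64(0.149))]
146 [(np.float64(0.721), np.float64(0.015), np.float64(0.134)), (np.floa
[... 1734 characters left out ...]
8))]
226 [(np.float64(0.534), np.float64(0.012), np.float64(0.136)), (np.float64(0.534), np.float64(0.01), np.float64(0.137)), (np.float64(0.535), np.float64(0.008), np.float64(0.135))]
234 [(np.float64(0.516), np.float64(0.012), np.float64(0.135)), (np.float64(0.516), np.float64(0.009), np.float64(0.134)), (np.float64(0.516), np.float64(0.007), np.float64(0.137))]
242 [(np.float64(0.498), np.float64(0.011), np.float64(0.134)), (np.float64(0.498), np.float64(0.009), np.float64(0.136)), (np.float64(0.498), np.float64(0.006), np.float64(0.137))]
mug [ 0.492 -0.291  0.015] [ 0.78  -0.119  1.193]
tin [ 0.492 -0.314  0.017] [ 0.594 -0.119  1.193]
roll [ 0.384 -0.237  0.016] [ 0.492 -0.119  1.193]
```

Emit:
{"fn": "send_rows", "kwargs": {
  "steps": [0.087, 0.04, -0.015, 0, 0, 0.087, 0.09, -0.035, 0, 0, 0.087, 0.14, -0.055, 0, 0, 0.087, 0.19, -0.073, 0, 0, 0.087, 0.24, -0.092, 0, 0, 0.087, 0.285, -0.11, 0, 0, 0.087, 0.322, -0.124, 0, 0, 0.087, 0.322, -0.124, 0, 0],
  "force": 40
}}

```text
time: 1.15
position: [0.4678, -0.3677, 0.2217]
tool_rot: [0.986, 0.165, -0.0, -0.001]
ft_force: [0.3, 0.1, 0.1]
grip_width: 0.087
```

```bash
python3 - <<'E'
from h import *
c=snap('wrist','w1');o=robot.get_obs();print(o['position'],o['tool_rot'],o['joint_velocities'].round(4),o['q'].round(3),o['time'])
print(c['extrinsics'].round(3))
E
```

```text
[ 0.4666259  -0.36904062  0.22175639] [ 9.86364599e-01  1.64571264e-01 -3.88385499e-04 -1.01293371e-03] [-0.0433 -0.0019  0.0018 -0.011  -0.0003 -0.0025] [-0.857  0.488  1.51   0.     1.145  0.383] 1.2
[[ 0.327 -0.903 -0.279  0.543]
 [-0.945 -0.313 -0.093 -0.341]
 [-0.003  0.295 -0.956  0.384]
 [ 0.     0.     0.     1.   ]]
```

View pics/w1.png

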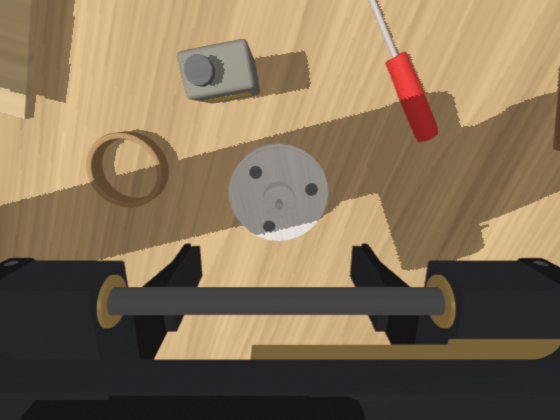

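The wrist view shows the sub-platter disc at (278,192) with its hub at ~(279,200). The open fingers straddle it at columns 190 and 365, the oil tin is at (215,70) and the spare roll at (128,168). I'll measure the hub again with the arm at rest.

```bash
cat >> h.py <<'E'
def hubmeas(c,x0,zr,R):
    P=cloud(c).reshape(-1,3);out=[]
    for lo,hi,rr in zr:
        b=P[(P[:,2]>lo)&(P[:,2]<hi)&(np.hypot(P[:,0]-x0[0],P[:,1]-x0[1])<rr)]
        (cx,cy),r=cv2.minEnclosingCircle(b[:,:2].astype(np.float32));out.append((len(b),round(cx,4),round(cy,4),round(r,4),np.median(b[:,2]).round(4)))
    return out
E
python3 - <<'E'
from h import *
c=snap('wrist','w2');o=robot.get_obs();print(o['position'],o['joint_velocities'].round(4),o['time'])
for r in hubmeas(c,(.467,-.37),((.055,.067,.07),(.08,.088,.025),(.09,.104,.012)),0):print(r)
# by rays: disc outline on plane
g=cv2.cvtColor(c['color'],cv2.COLOR_RGB2HSV);m=cv2.inRange(g,(0,0,90),(180,40,255));m[:140]=0;m[245:]=0;m[:,:215]=0;m[:,345:]=0
m=cv2.morphologyEx(m,cv2.MORPH_CLOSE,np.ones((15,15)))
k,_=cv2.findContours(m,cv2.RETR_EXTERNAL,cv2.CHAIN_APPROX_NONE);k=max(k,key=cv2.contourArea);e=cv2.fitEllipse(k);print(e,cv2.boundingRect(k));print(onplane(c,*e[0],.062))
R=cv2.Rodrigues  # tool
from scipy.spatial.transform import Rotation as Ro
M=Ro.from_quat(o['tool_rot']).as_matrix();print(M.round(4))
crop=cv2.cvtColor(c['color'][135:250,220:340],cv2.COLOR_RGB2BGR);cv2.imwrite('pics/zw2.png',cv2.resize(crop,(600,575),interpolation=0))
E
```

```text
[ 0.46592348 -0.36990555  0.22178967] [-0.0297 -0.002   0.0018  0.0003 -0.0019  0.0021] 1.25
(6104, 0.4646, -0.369, 0.053, np.float64(0.0621))
(775, 0.4646, -0.3696, 0.017, np.float64(0.0841))
(57, 0.4644, -0.3702, 0.0037, np.float64(0.0992))
((277.4839172363281, 190.4285430908203), (95.49227905273438, 97.26404571533203), 93.82170104980469) (229, 143, 98, 96)
[ 0.46896953 -0.36867443  0.062     ]
[[ 9.464e-01  3.230e-01 -1.200e-03]
 [ 3.230e-01 -9.464e-01  1.700e-03]
 [-6.000e-04 -1.900e-03 -1.000e+00]]
```

View pics/zw2.png

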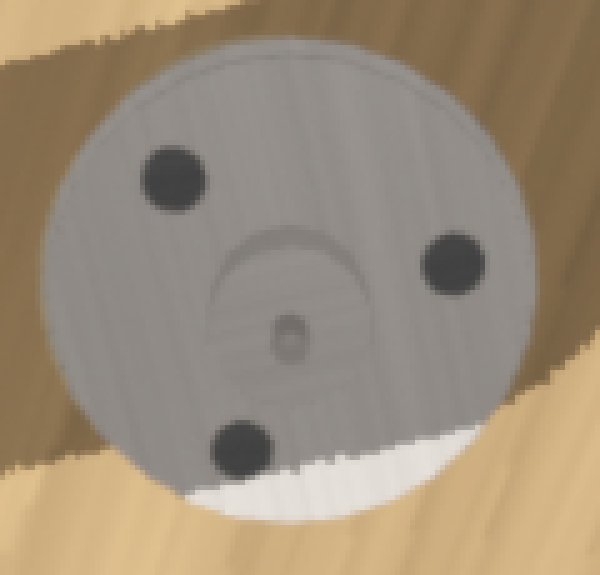

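The wrist depth puts the hub at (0.465,-0.370) with its top at z=0.084 and the disc top at 0.062. That matches the top and side views within 2–3 mm, and matches the 62/84 mm given. Next I'll descend to TCP z ≈ 0.066, just above the disc.

Emit:
{"fn": "send_rows", "kwargs": {
  "steps": [0.087, 0, 0, 0.03, 0, 0.087, 0, 0, 0.07, 0, 0.087, 0, 0, 0.11, 0, 0.087, 0, 0, 0.135, 0, 0.087, 0, 0, 0.148, 0, 0.087, 0, 0, 0.153, 0, 0.087, 0, 0, 0.154, 0, 0.087, 0, 0, 0.154, 0]
}}

```text
time: 2.25
position: [0.4662, -0.3703, 0.0688]
tool_rot: [0.987, 0.164, 0.0, -0.0]
ft_force: [-0.6, -0.1, -0.7]
grip_width: 0.087
```

```bash
python3 - <<'E'
from h import *
c=snap('side','s2');c=snap('wrist','w3');o=robot.get_obs();print(o['position'],o['ft_force'],o['time'])
E
```

```text
[ 0.46619432 -0.37004703  0.06870151] [0.23983106 0.22353451 0.64340386] 2.35
```

View pics/s2.png

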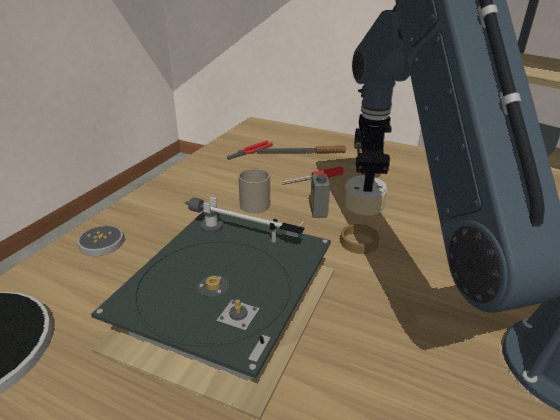

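View pics/w3.png

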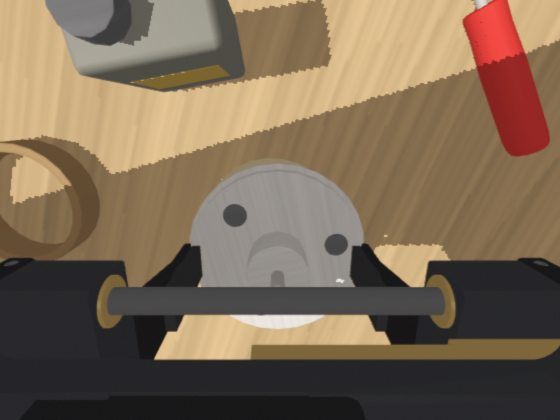

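The fingers straddle the hub in both views; the spindle at column 278 sits midway between the pads at 200 and 351. I'll go down 3 mm more and close.

Emit:
{"fn": "send_rows", "kwargs": {
  "steps": [0.087, 0, 0, 0.0025, 0, 0.06, 0, 0, 0.003, 0, 0.045, 0, 0, 0.003, 0, 0.038, 0, 0, 0.003, 0, 0.03, 0, 0, 0.003, 0, 0.025, 0, 0, 0.003, 0, 0.025, 0, 0, 0.003, 0, 0.025, 0, 0, 0.003, 0],
  "force": 45
}}

```text
time: 3.35
position: [0.4663, -0.3703, 0.0657]
tool_rot: [0.986, 0.164, 0.0, 0.0]
ft_force: [0.1, -0.3, -0.4]
grip_width: 0.0328
```

Emit:
{"fn": "send_rows", "kwargs": {
  "steps": [0.02, 0, 0, 0, 0, 0.02, 0, 0, -0.005, 0, 0.02, 0, 0, -0.015, 0, 0.02, 0, 0, -0.03, 0, 0.02, 0, 0, -0.05, 0, 0.02, 0, 0, -0.07, 0, 0.02, 0, 0, -0.08, 0, 0.02, 0, 0, -0.08, 0]
}}

```text
time: 4.35
position: [0.4667, -0.3707, 0.1469]
tool_rot: [0.986, 0.164, 0.001, 0.001]
ft_force: [-0.4, -0.9, -3.2]
grip_width: 0.033
```

```bash
python3 - <<'E'
from h import *
c=snap('side','s3');o=robot.get_obs();print(o['position'],o['ft_force'],o['moment'],o['grip_width'])
E
```

```text
[ 0.46623916 -0.37018406  0.14602334] [-0.21795058 -0.06851159 -4.01118457] [-0.01863495  0.02621393 -0.04646874] 0.03292890693948622
```

View pics/s3.png

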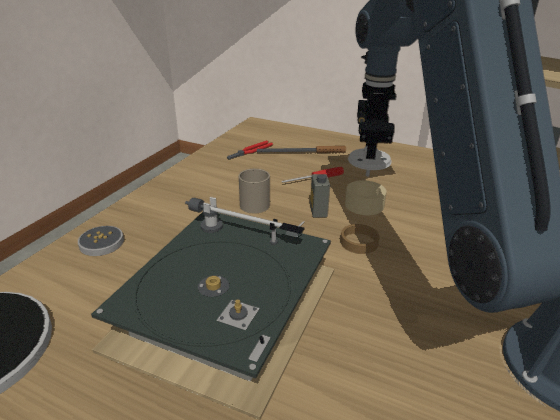

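Lifted: the side view shows the disc at (368,160) held clear above the empty roll at (365,195), with about 3.7 N on the wrist. I'll rise another 12 cm, then travel over the tonearm.

Emit:
{"fn": "send_rows", "kwargs": {
  "steps": [0.02, 0, 0, -0.02, 0, 0.02, 0, 0, -0.05, 0, 0.02, 0, 0, -0.08, 0, 0.02, 0, 0, -0.105, 0, 0.02, 0, 0, -0.12, 0, 0.02, 0.002, -0.01, -0.12, 0, 0.02, 0.008, -0.03, -0.12, 0, 0.02, 0.015, -0.06, -0.12, 0]
}}

```text
time: 5.4
position: [0.4601, -0.3063, 0.2643]
tool_rot: [0.987, 0.164, -0.001, -0.001]
ft_force: [-0.1, -0.2, -3.2]
grip_width: 0.033
```

```bash
python3 - <<'E'
from h import *
from scipy.spatial.transform import Rotation as Ro
o=robot.get_obs();print(o['position'],o['ft_force'],o['grip_width'])
M=Ro.from_quat(o['tool_rot']).as_matrix();print(M.T@(np.array([.43,.12,.265])-o['position']),o['q'])
E
```

```text
[ 0.46011533 -0.30628738  0.26433534] [-0.13745415 -0.24650385 -3.19733903] 0.03299642064731518
[ 0.10906655 -0.41319802  0.00043199] [-7.89827494e-01  3.83036879e-01  1.56323699e+00  6.04876541e-04
  1.19821929e+00  4.52148000e-01]
```

Emit:
{"fn": "send_rows", "kwargs": {
  "steps": [0.02, 0.009, -0.035, 0, 0, 0.02, 0.02, -0.075, 0, 0, 0.02, 0.031, -0.118, 0, 0, 0.02, 0.043, -0.162, 0, 0, 0.02, 0.054, -0.206, 0, 0, 0.02, 0.066, -0.25, 0, 0, 0.02, 0.076, -0.29, 0, 0, 0.02, 0.085, -0.322, 0, 0]
}}

```text
time: 6.4
position: [0.4339, 0.0289, 0.2641]
tool_rot: [0.986, 0.164, -0.002, -0.002]
ft_force: [0.1, -0.0, -2.1]
grip_width: 0.0331
```

Emit:
{"fn": "send_rows", "kwargs": {
  "steps": [0.02, 0.007, -0.028, 0, 0, 0.02, 0.014, -0.052, 0, 0, 0.02, 0.019, -0.072, 0, 0, 0.02, 0.023, -0.084, 0, 0, 0.02, 0.024, -0.09, 0, 0, 0.02, 0.024, -0.09, 0, 0, 0.02, 0.024, -0.09, 0, 0]
}}

```text
time: 7.28
position: [0.4275, 0.1213, 0.2644]
tool_rot: [0.986, 0.164, -0.002, -0.002]
ft_force: [0.8, -0.1, -3.5]
grip_width: 0.0331
```

```bash
python3 - <<'E'
from h import *
o=robot.get_obs();print(o['position'],o['joint_velocities'].round(4),o['time'],o['grip_width'])
c=snap('wrist','w4');snap('side','s4');snap('top','t4');print(robot.get_obs()['position'])
E
```

```text
[0.42746256 0.12128595 0.26436051] [-0.0079  0.0003 -0.0011  0.0017  0.0001 -0.0001] 7.275 0.03305789640097777
[0.42757242 0.12126321 0.26443985]
```

View pics/w4.png

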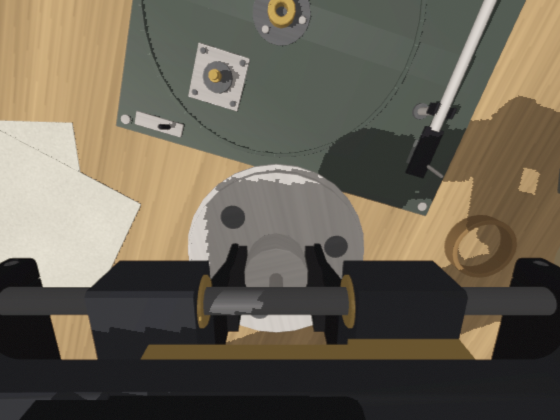

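View pics/s4.png

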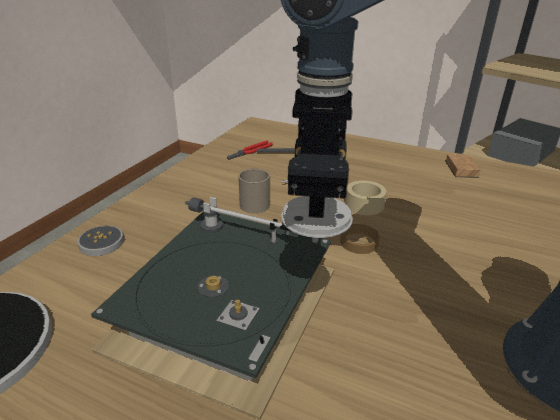

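View pics/t4.png

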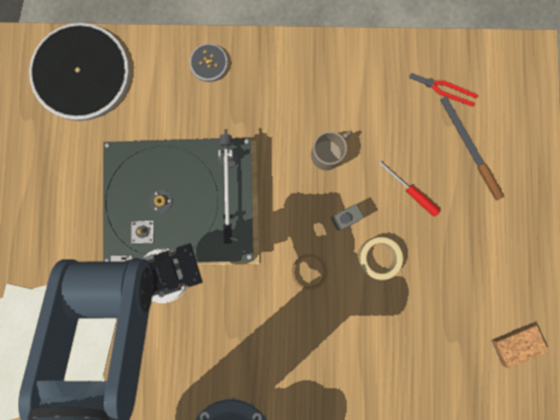

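All three views agree. In the wrist view the bearing is at (281,10) and the held disc at (277,245); the tonearm is still parked at (425,150). In the side view the disc (317,217) is clear of the deck. The roll, mug, tin and screwdriver are unmoved in the top view. Next I'll measure the bearing relative to the held disc, and the disc's tilt.

```bash
cat >> h.py <<'E'
def brass(c,box):
    u0,u1,v0,v1=box;h=cv2.cvtColor(c['color'],cv2.COLOR_RGB2HSV);m=cv2.inRange(h,(12,110,70),(32,255,255));k=np.zeros_like(m);k[v0:v1,u0:u1]=255;return m&k
def disc(c,x0,zd,tol=.008):
    P=cloud(c).reshape(-1,3);b=P[(abs(P[:,2]-zd)<tol)&(np.hypot(P[:,0]-x0[0],P[:,1]-x0[1])<.065)]
    A=np.c_[b[:,:2]-x0,np.ones(len(b))]
    for _ in range(4):
        s,*_=np.linalg.lstsq(A,b[:,2],rcond=None);r=abs(A@s-b[:,2]);k=r<max(.0012,1.5*np.median(r));A=A[k];b=b[k]
    (cx,cy),r=cv2.minEnclosingCircle(b[:,:2].astype(np.float32));return len(b),'grad',s.round(4),'circ',round(cx,4),round(cy,4),round(r,4)
E
python3 - <<'E'
from h import *
o=robot.get_obs()
w=load('w4');s=load('s4');t=load('t4')
P=cloud(w)
b=P[0:40,255:310].reshape(-1,3);b=b[(b[:,2]>.097)&(b[:,2]<.106)];print('wrist mouth cloud',len(b),cv2.minEnclosingCircle(b[:,:2].astype(np.float32)),np.median(b[:,2]))
zd=.2644-.0657+.062
for n,c in(('w',w),('s',s),('t',t)):print(n,disc(c,np.array([.4275,.1213]),zd))
# spindle/hub top in wrist
Q=P.reshape(-1,3)
for lo,hi in((.277,.288),(.290,.303)):
    q=Q[(Q[:,2]>lo)&(Q[:,2]<hi)&(np.hypot(Q[:,0]-.4275,Q[:,1]-.1213)<.02)];print(lo,len(q),cv2.minEnclosingCircle(q[:,:2].astype(np.float32)) if len(q) else 0)
for n,c in(('s',s),):
    b=cloud(c)[265:305,190:236].reshape(-1,3);b=b[(b[:,2]>.098)&(b[:,2]<.106)];print('side mouth',len(b),cv2.minEnclosingCircle(b[:,:2].astype(np.float32)),np.median(b[:,2]))
b=cloud(t)[190:212,148:172].reshape(-1,3);b=b[(b[:,2]>.097)&(b[:,2]<.106)];print('top mouth',len(b),cv2.minEnclosingCircle(b[:,:2].astype(np.float32)),np.median(b[:,2]))
# dark bore in wrist image
cv2.imwrite('pics/zw4.png',cv2.resize(cv2.cvtColor(w['color'][0:40,250:315],cv2.COLOR_RGB2BGR),(780,480),interpolation=0))
cv2.imwrite('pics/zs4.png',cv2.resize(cv2.cvtColor(s['color'][180:280,260:370],cv2.COLOR_RGB2BGR),(660,600),interpolation=0))
E
```

```text
wrist mouth cloud 473 ((0.5916051268577576, 0.17448054254055023), 0.012856317684054375) 0.10077673350140459
w (11162, 'grad', array([-0.0073,  0.0029,  0.2608]), 'circ', 0.4257, 0.1218, 0.0521)
s (1151, 'grad', array([-0.001 , -0.0062,  0.261 ]), 'circ', 0.4272, 0.1235, 0.0522)
t (171, 'grad', array([-0.0023,  0.006 ,  0.2608]), 'circ', 0.428, 0.1202, 0.0519)
0.277 2282 ((0.4278322458267212, 0.12135285139083862), 0.019835656508803368)
0.29 231 ((0.43114733695983887, 0.12275346368551254), 0.01886705309152603)
side mouth 109 ((0.5934600830078125, 0.176314115524292), 0.013476365245878696) 0.10103164104552864
top mouth 73 ((0.5939530730247498, 0.17269307374954224), 0.013185365125536919) 0.10160162180625587
```

View pics/zw4.png

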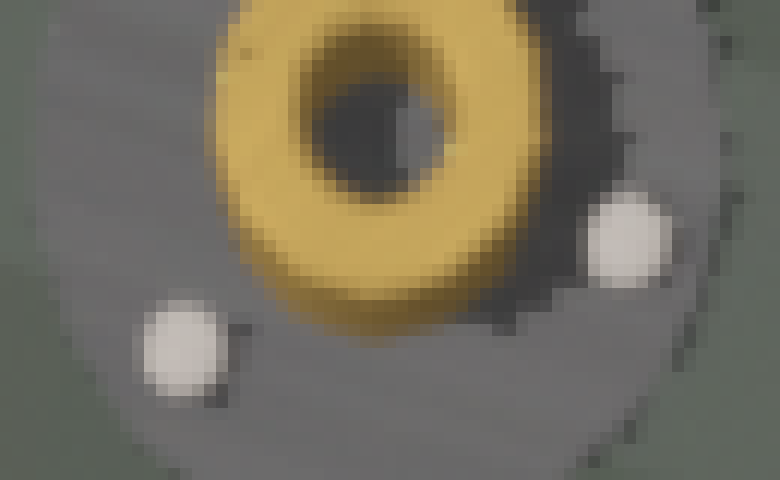

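View pics/zs4.png

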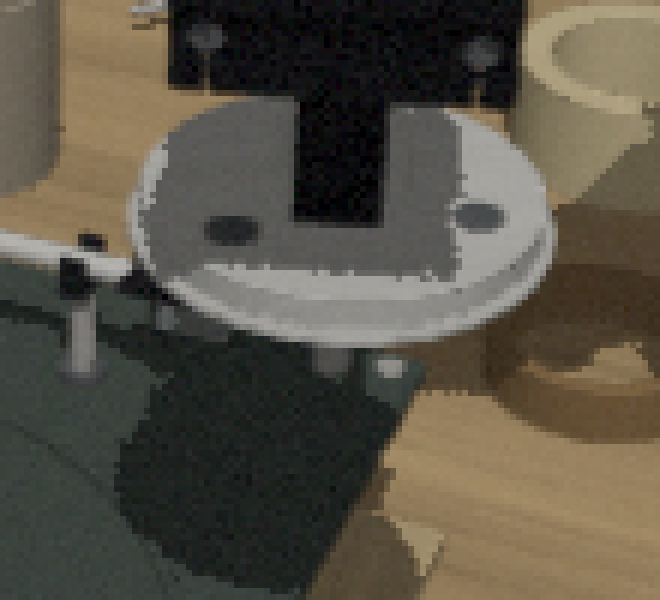

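Bearing minus disc is (0.166, 0.0527) m in all three views to within 0.5 mm. The disc's tilt is under 0.5°. The mouth is at z=0.101 (87+14 ✓) and the tip at 0.205. In tool axes the shift is about x +0.174, y +0.004.

Emit:
{"fn": "send_rows", "kwargs": {
  "steps": [0.02, 0.015, 0, 0, 0, 0.02, 0.04, 0.001, 0, 0, 0.02, 0.075, 0.002, 0, 0, 0.02, 0.11, 0.003, 0, 0, 0.02, 0.142, 0.003, 0, 0, 0.02, 0.165, 0.004, 0, 0, 0.02, 0.174, 0.004, 0, 0, 0.02, 0.174, 0.004, 0, 0]
}}

```text
time: 8.43
position: [0.5937, 0.1737, 0.2632]
tool_rot: [0.986, 0.164, -0.003, -0.002]
ft_force: [-0.6, 0.0, -2.9]
grip_width: 0.0329
```

```bash
python3 - <<'E'
from h import *
from scipy.spatial.transform import Rotation as Ro
s=snap('side','s5');t=snap('top','t5');w=snap('wrist','w5');o=robot.get_obs();p=o['position'];print(p,o['tool_rot'],o['grip_width'],o['time'])
for n,c in(('w',w),('s',s),('t',t)):print(n,disc(c,p[:2],.2608))
M=Ro.from_quat(o['tool_rot']).as_matrix();print(M.round(4));print(M.T@(np.array([.5935,.1739,p[2]])-p))
E
```

```text
[0.59250065 0.17354604 0.263603  ] [ 0.98648834  0.1637887  -0.00300204 -0.00223519] 0.03291435077543517 8.575
w (11102, 'grad', array([-0.0087,  0.0023,  0.2598]), 'circ', 0.5908, 0.174, 0.0521)
s (1062, 'grad', array([-0.0005, -0.0041,  0.2599]), 'circ', 0.5931, 0.1756, 0.0522)
t (333, 'grad', array([-0.0028,  0.009 ,  0.2601]), 'circ', 0.5924, 0.1717, 0.0516)
[[ 0.9463  0.3231 -0.0067]
 [ 0.3232 -0.9463  0.0034]
 [-0.0052 -0.0054 -1.    ]]
[ 1.06009793e-03 -1.20392495e-05 -5.43792262e-06]
```

View pics/s5.png

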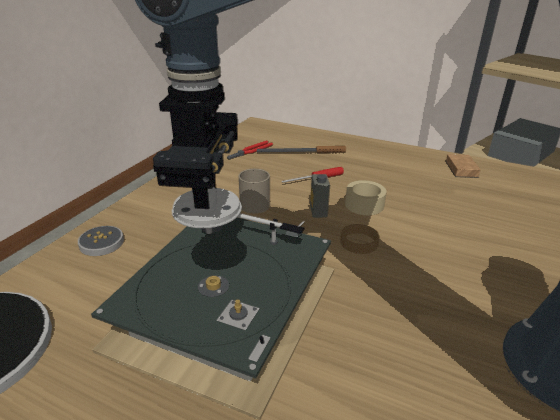

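The side view shows the disc at (207,207) over the bearing at (213,285), well clear of everything. Only about 1 mm of correction is left, so I'll lower 91 mm slowly, in two steps.

Emit:
{"fn": "send_rows", "kwargs": {
  "steps": [0.02, 0.001, 0, 0.008, 0, 0.02, 0.001, 0, 0.02, 0, 0.02, 0.001, 0, 0.033, 0, 0.02, 0.0015, 0, 0.046, 0, 0.02, 0.0015, 0, 0.057, 0, 0.02, 0.0015, 0, 0.066, 0, 0.02, 0.0015, 0, 0.07, 0, 0.02, 0.0015, 0, 0.07, 0]
}}

```text
time: 9.57
position: [0.5935, 0.1743, 0.1934]
tool_rot: [0.986, 0.164, -0.003, -0.002]
ft_force: [0.4, 0.2, -3.5]
grip_width: 0.0327
```

```bash
python3 - <<'E'
from h import *
from scipy.spatial.transform import Rotation as Ro
s=snap('side','s6');t=snap('top','t6');w=snap('wrist','w6');o=robot.get_obs();p=o['position'];print(p,o['ft_force'],o['grip_width'],o['time'])
for n,c in(('w',w),('s',s),('t',t)):print(n,disc(c,p[:2],.1905))
M=Ro.from_quat(o['tool_rot']).as_matrix();print(M[:,2]);print(M.T@(np.array([.5935,.1739,p[2]])-p))
cv2.imwrite('pics/zs6.png',cv2.resize(cv2.cvtColor(s['color'][200:310,150:280],cv2.COLOR_RGB2BGR),(780,600),interpolation=0))
E
```

```text
[0.5939166  0.17429857 0.19415988] [ 0.02592469 -0.64824196 -3.76333075] 0.03301371198745964 9.725
w (11164, 'grad', array([-0.0072,  0.0032,  0.1904]), 'circ', 0.592, 0.1751, 0.0521)
s (985, 'grad', array([ 0.0007, -0.004 ,  0.1901]), 'circ', 0.5931, 0.1764, 0.0526)
t (251, 'grad', array([-0.0005,  0.0084,  0.1907]), 'circ', 0.5931, 0.1724, 0.0515)
[-0.00534271  0.00357844 -0.99997932]
[-5.23033077e-04  2.42588802e-04  7.99553149e-07]
```

View pics/zs6.png

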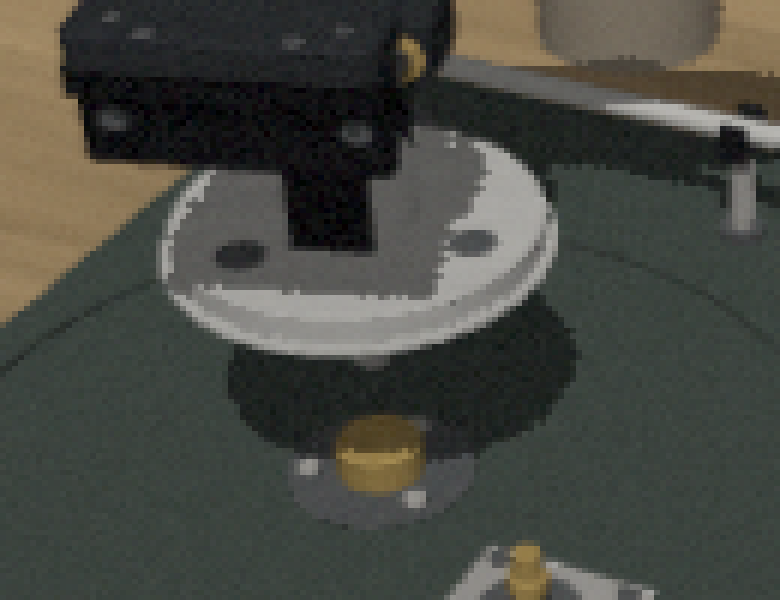

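Alignment is under 1 mm in all three views. In the zoomed crop the shaft end is just visible at (373,360), above the bearing mouth at (380,440). The tip is at 0.134, so I'll lower another 22 mm.

Emit:
{"fn": "send_rows", "kwargs": {
  "steps": [0.02, 0, 0, 0.004, 0, 0.02, 0, 0, 0.009, 0, 0.02, 0, 0, 0.014, 0, 0.02, 0, 0, 0.018, 0, 0.02, 0, 0, 0.021, 0, 0.02, 0, 0, 0.022, 0, 0.02, 0, 0, 0.022, 0, 0.02, 0, 0, 0.022, 0]
}}

```text
time: 10.72
position: [0.5939, 0.1744, 0.1723]
tool_rot: [0.986, 0.164, -0.002, -0.002]
ft_force: [0.6, -0.2, -3.1]
grip_width: 0.0327
```

```bash
python3 - <<'E'
from h import *
s=snap('side','s7');t=snap('top','t7');w=snap('wrist','w7');o=robot.get_obs();p=o['position'];print(p,o['ft_force'],o['grip_width'],o['time'],o['joint_velocities'].round(4))
for n,c in(('w',w),('s',s),('t',t)):print(n,disc(c,p[:2],.168))
cv2.imwrite('pics/zs7.png',cv2.resize(cv2.cvtColor(s['color'][200:310,150:280],cv2.COLOR_RGB2BGR),(780,600),interpolation=0))
# shaft and mouth from side cloud
Q=cloud(s).reshape(-1,3);q=Q[(Q[:,2]>.107)&(Q[:,2]<.15)&(np.hypot(Q[:,0]-.5935,Q[:,1]-.175)<.015)];print('shaft',len(q),q.min(0) if len(q) else 0,q.mean(0) if len(q) else 0)
E
```

```text
[0.59388434 0.17440947 0.17235485] [-0.84263562  0.13770296 -4.23562931] 0.03319528773905892 10.875 [-0.0012  0.0001  0.0005 -0.0008  0.0008 -0.    ]
w (10925, 'grad', array([-0.0082,  0.0028,  0.1687]), 'circ', 0.5922, 0.1753, 0.052)
s (913, 'grad', array([ 0.0037, -0.0056,  0.169 ]), 'circ', 0.5929, 0.1769, 0.0524)
t (247, 'grad', array([-0.0014,  0.0089,  0.1691]), 'circ', 0.5936, 0.1724, 0.0515)
shaft 6 [0.5896742  0.17484683 0.11179293] [0.59195835 0.17835642 0.11404968]
```

View pics/zs7.png

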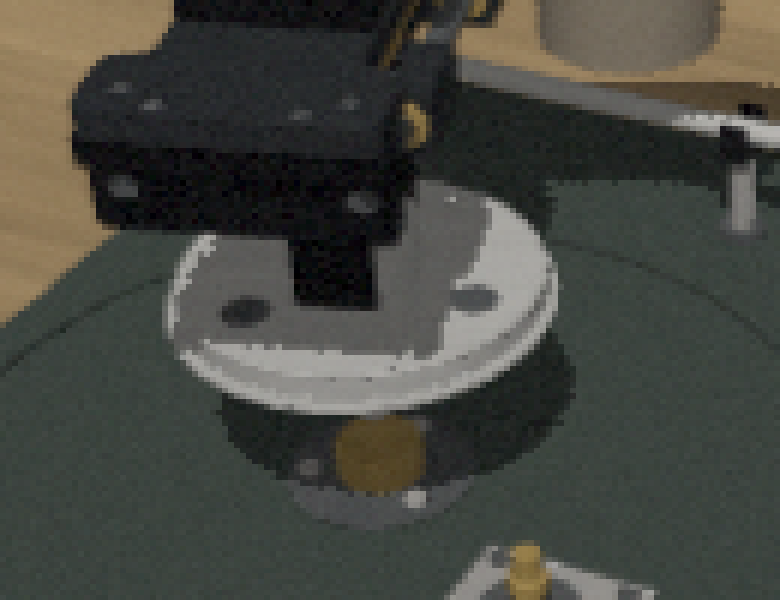

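View pics/t7.png

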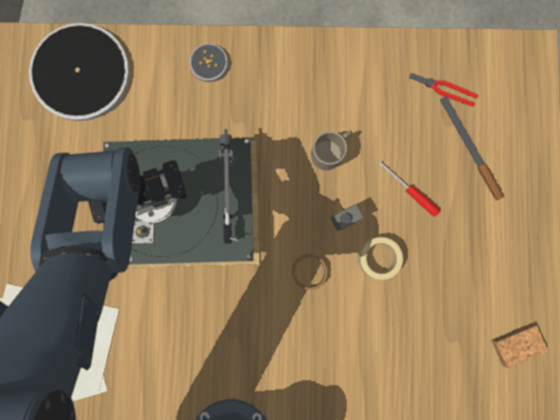

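The tip is at z ≈ 0.113, about 12 mm above the mouth and less than 1 mm off its axis sideways. The disc is within about 0.5° of level, the tonearm is still parked, the bystanders haven't moved, and the arm is at rest. Handing in.

```bash
python3 -c "
from rig import hand_in
print(hand_in())"
```

```text
the job is handed in; nothing more can be done
None
```

I lifted the sub-platter off the tape roll by its hub, carried it over the parked tonearm with the tip about 20 cm above the bench, and lowered it above the bearing. I handed in while still holding it there, about 11 s in.

**Last checks:**
- **Tip height:** about 12 mm above the mouth. I worked this out from the disc's measured height and the given 56 mm from disc top to tip, since the shaft was mostly hidden behind the disc.
- **Sideways:** the disc's centre is within about 1 mm of the bearing axis in each of the three cameras.
- **Upright:** the disc's tilt measured about 0.5° or less in each view.
- **Grip:** held at 45 N with the fingers about 33 mm open and the arm practically still. The hub is 34 mm, so that reads 1 mm under.
- **Surroundings:** the tonearm still looked parked, and the rolls, tin, mug and screwdriver unmoved, in the last top view. I judged this by eye and did not measure it.

**Disagreement:** the top and side cameras differ by about 4 mm in absolute position. I aligned the platter to the bearing within each camera's own view, and those offsets agreed to about 0.5 mm. No check failed.

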